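Raise the ladder-stand shelf to its second rung and load it

TASK

Lift the shelf of the bench stand by its front handle, from its bottom stops until the gravity lock has passed the second rung from the bottom, then let it down by hand, gently, until the lock's hook sits on that rung and carries the shelf: do not drop it or force it down. Then stand the stoppered conical flask from the bench upright on the raised shelf, keeping it upright on the way. Leave the other things on the bench where they are.

Things in the scene. Friction and masses are not known exactly. Their poses are not given: they have to be found in the camera images.
- shelf (a joint): height of the white shelf above its bottom stops, m: 0 as found, grows as it is lifted, end of travel 0.145. It slides plumb, weighs 0.65 kg (20 % less to 30 % more) plus a 0.2 kg lock, and falls if let go while no rung carries it. Rungs 1, 2, 3 (from below) carry it at about 0.036, 0.081, 0.126, all three alike up to 15 mm more or less (see stand).
- stand: the stand; origin on the bench under the shelf, x towards its two aluminium uprights (270 mm tall, front faces 74 mm behind the origin), z up. Foot 190 x 180 mm. Between the uprights a ladder of three rubber-sleeved 10 mm rungs, 45 mm apart, is clamped by hand, up to 15 mm higher or lower than its mean; its height is not reported: the seat must be felt, as the shelf's weight leaves the hand.
- shelf_grip (a point): middle of the black handle, a level bar 72 mm long, 15 mm wide, 19 mm tall (its top 9.5 mm above this point), sticking out of the middle of the shelf's front edge. Its x axis runs along the bar towards the uprights, y across it, z up. Free all round: pinch it across its 15 mm width from above. It moves with the shelf; 81 mm over the bench when parked.
- shelf_floor (a point): the point of the shelf's upper face where the flask is to stand: a plate free for 56 mm to the front (a 5 mm high rim), 70 mm to the back (x axis, towards the uprights) and 73 mm to each side (rims). 85 mm over the bench when parked; the handle's middle is 102 mm in front of it and 4 mm lower. The lock's counterweight hangs 37 mm above the plate, 51 mm and more behind this point.
- lock: dark steel gravity lock behind the shelf; origin at its pivot pin, 44 mm above the shelf's face. The hook points back, its seat 24 mm below the pin; a counterweight in front swings it out over the rungs (0.4 N). Its bracket hangs on a rubber buffer (10 N/mm). A rung passed on the way up pushes it aside until the shelf is 15 mm above that rung's seat. More than 35 N on the hook harms it.
- flask_center (a point): centre, half-way up, of the stoppered conical flask that stands on the bench near the stand (a like flask on the stirrer at the back left stays there): 123 mm tall, 72 mm across its foot, 32 mm across its neck and pale stopper, which are its top 30 mm and the place to grasp it; about 0.19 kg.
- jar_center (a point): centre of a sample jar with a screw lid, 68 mm across and 67 mm tall; a bystander, to be left alone.
- vial_center (a point): centre of a small capped vial, 19 mm across and 54 mm tall; a bystander, to be left alone.
- timer_center (a point): centre of a flat timer, 66 x 66 x 24 mm; a bystander, to be left alone.
- tape_center (a point): centre of a roll of label tape lying flat, 97 mm across and 25 mm tall; a bystander, to be left alone.

How it is judged (in metres and radians):
On the way:
1. the empty shelf rests with the lock's hook on the second rung, the flask not yet on it (value of joint shelf between 0.058 and 0.104 m and contact force between lock and anything else above 3.5 N and velocity of joint shelf between -0.01 and 0.01 m/s and horizontal distance between flask_center and shelf_floor above 0.1 m), for 0.2 s.
At the end, for the whole second after the job is handed in: The shelf rests with the lock's hook on the second rung (shelf joint 0.058 to 0.104, over 3.5 N on the hook); the flask stands on it at rest, upright within 0.06 rad, foot flat on the plate, its axis within 22 mm front to back and 42 mm sideways of shelf_floor (value of joint shelf between 0.058 and 0.104 m and contact force between lock and anything else above 3.5 N and velocity of joint shelf between -0.01 and 0.01 m/s and angle between flask_center's own z axis and vertical below 0.06 rad and linear speed of flask below 0.02 m/s and x of flask_center in the frame of shelf_floor between -0.022 and 0.023 m and y of flask_center in the frame of shelf_floor between -0.042 and 0.042 m and z of flask_center in the frame of shelf_floor between 0.057 and 0.066 m); the robot touches nothing.
It fails at once if the shelf drops faster than 0.15 m/s (velocity of joint shelf below -0.15 m/s).
It fails at once if the lock is loaded with more than 35 N (contact force between lock and anything else above 35 N).
It fails at once if the flask is tipped by more than 0.4 rad (angle between flask_center's own z axis and vertical above 0.4 rad).
It fails at once if another thing on the bench is moved by more than 30 mm (distance of any of jar_center, vial_center, timer_center, tape_center from where it was at the start of the episode above 0.03 m).
It also fails if it takes over 64 s, if anything falls off the work surface, if the arm or the gripper's body presses on something with over 40 N, if the wrist force passes 120 N, or if a joint passes its speed limit or range.

ROBOT

A 6-joint arm with a two-finger parallel gripper is mounted at the origin on a cart in front of the work surface, level with it; the furniture and walls round the work are solid. World frame = base frame: x ahead of the robot, y to its left, z up, the work surface at z = 0. Lengths are in mm, angles in rad, forces in N, time in s.
With the tool pointing down it reaches from about 275 to 1000 mm from the base axis. Payload 8.4 kg.
Tool frame: the origin (TCP) lies midway between the tips of the shut fingers; the grasp point (between the pads) lies grip_depth behind it (grip_depth is the distance from the TCP to the grasp point, in mm); z points along the fingers, y is the line along which they close (so a half turn about z gives the same grasp; the last joint's range is limited). The gripper opens to 85 mm and grips with 20 to 120 N. Pads are 22 mm wide; open, the fingers measure 114 mm over their backs; the gripper's body (76 mm by 85 mm) begins 54 mm behind the grasp point. The pads swing forward as they close: fully open they stand 13 mm farther back than shut.
Start: joints at [1.116, 0.353, 1.633, -0, 1.155, -0.002], TCP at [273.427, 562.019, 231.281] pointing down, gripper open.
Joint ranges: [-2.63, 2.63], [-0.92, 2.1], [0.06, 2.66], [-1.3, 4.44], [0, 2.69], [-3.02, 3.02]. Speed limits (rad/s): [2.22, 2.22, 2.79, 3.14, 3.14, 3.14].

INTERFACE

Orientations are given as [roll, pitch, yaw] about the fixed x, y, z axes, in that order (R = Rz(yaw) Ry(pitch) Rx(roll)).
In Python, from rig import * gives the robot as it stands.
- The arm moves only by the shell command python3 -m creep 'ROWS' [FORCE]. ROWS is JSON, a list of rows, each an object of numbers: "x", "y", "z": the shift along the tool's x, y, z in mm; "rx", "ry", "rz": the turn, a rotation vector about the tool's x, y, z in rad; "hand": the finger opening in mm, from 0 to 85.4. A call has 1 to 20 rows; each row shifts and turns the commanded pose from where the row before left it, along the tool's axes as they then stand; what a row does not reach is not made up. A row lasts 1/8 s, in which the tool goes at most 62.5 mm and 10.7 degrees, less where a joint would pass 70% of its speed; a pose out of reach is approached as far as the arm can. A call with a gripper value outside its range is refused whole. The fingers move at their own pace and stop on an object; FORCE is the grip in N (left out, the last holds). Time passes only in rows, so rows that do not move let the fingers close. It gives the time, the measured TCP pose, the force, the opening and the grip force at its end, in the units of the state.
- sense(): the state, without advancing time (a new reading comes with each control period).
- grab_frame(name): name is "side" or "top" or "wrist"; returns the picture (400x640x3 uint8, red, green, blue); there is no depth.
- get_calibration(name): a dict with "K" (3x3 intrinsics, pixels), "R" (3x3) and "t" (3): a world point X has camera coordinates R X + t. Camera axes: x right, y down, z forward; pixel columns grow to the right and rows downward; lengths in mm; the calibration is good to about 2 mm. The wrist camera is an equidistant fisheye: a pixel r from the principal point sees the ray r / f radians off the axis. A picture is of the moment at which its call begins: read the wrist's pose just before it. get_calibration takes no time and is no camera call; for the wrist camera it gives the pose at the moment of the call.
- sign_off(): hands the job in; it is judged then, once.
The state is a dict: "clock": time; "qpos": joint angles; "qvel": joint speeds; "joint_efforts": joint torques, N m; "eef_pos": TCP position; "tcp_rot": TCP orientation; "contact_force": force on the tool from outside, world axes, zero at the start; "wrist_torque": the same for the moment, N m; "opening": opening from 0.0 (shut) to 1.0 (fully open); "grasp_force": force on a finger pad.
Only numpy, scipy, OpenCV 4.12 (cv2) and the standard library are available. Lean on these libraries where they do the work, as an engineer would, in place of code of your own. Each camera call takes 0.05 s, during which the arm holds its last target. There are 200 camera calls.

## Working session

There is one attempt and no reset: what is moved stays moved. The work goes in short steps, Python scripts to look and compute and a shell command to move; the robot and the scene stay as the last step left them, time stands still between calls to the robot, and variables do not carry over. Pictures are saved under pics/ and viewed, at most 10 in all, crops included, and the job is handed in when it is done.

```bash
ls; mkdir -p pics; python3 - <<'E'
from rig import *
import cv2
s=sense();print({k:s[k] for k in('clock','eef_pos','tcp_rot','opening','contact_force')})
for n in('side','top'):
    cv2.imwrite(f'pics/{n}0.png',grab_frame(n)[:,:,::-1]);c=get_calibration(n);print(n,c)
E
```

```text
pics
{'clock': 0.0, 'eef_pos': array([273.22221051, 561.58572324, 230.55238878]), 'tcp_rot': array([-3.14018719e+00,  4.38137012e-05,  2.68880629e+00]), 'opening': 0.9984736159176911, 'contact_force': array([-0.02141602, -0.31588443,  0.04399123])}
side {'K': array([[430.69003476,   0.        , 318.51859518],
       [  0.        , 430.69003476, 196.59582271],
       [  0.        ,   0.        ,   1.        ]]), 'R': array([[-0.82065678, -0.57126159, -0.01351475],
       [-0.20512366,  0.31658422, -0.92612025],
       [ 0.53333548, -0.75725467, -0.37698626]]), 't': array([466.76567704, 189.30737657, 851.1344285 ])}
top {'K': array([[423.1053196 ,   0.        , 327.47305737],
       [  0.        , 423.1053196 , 194.19632062],
       [  0.        ,   0.        ,   1.        ]]), 'R': array([[-0.01911986, -0.99972721,  0.01341392],
       [-0.99237884,  0.0173424 , -0.12199786],
       [ 0.12173196, -0.01564427, -0.99243971]]), 't': array([  11.12247866,  568.35704967, 1175.61939537])}
```

View pics/side0.png

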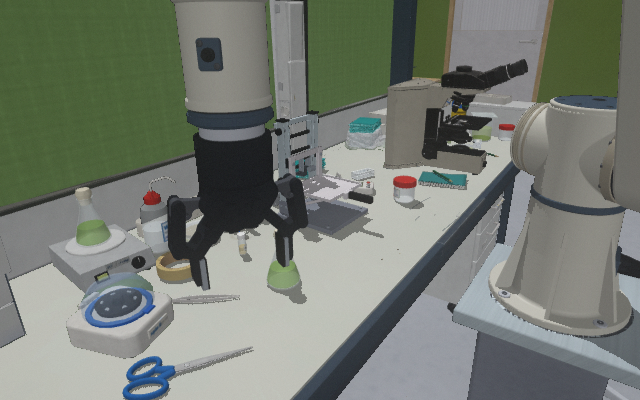

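View pics/top0.png

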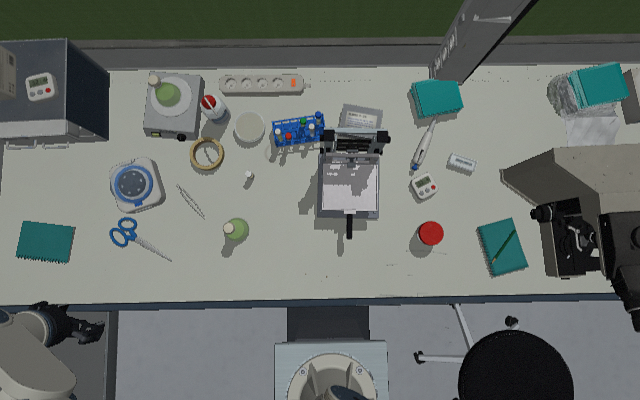

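The side view shows the arm in front of the bench. The top view shows the stand with its handle at about (349,226), the flask at (235,230) with its stopper at (229,229), the jar at (431,233), and the vial at (249,175). I'll enlarge this area.

```bash
python3 - <<'E'
import cv2
a=cv2.imread('pics/top0.png')[120:260,210:400]
cv2.imwrite('pics/crop0.png',cv2.resize(a,None,fx=4,fy=4,interpolation=cv2.INTER_CUBIC))
E
```

```text
(no output)
```

View pics/crop0.png

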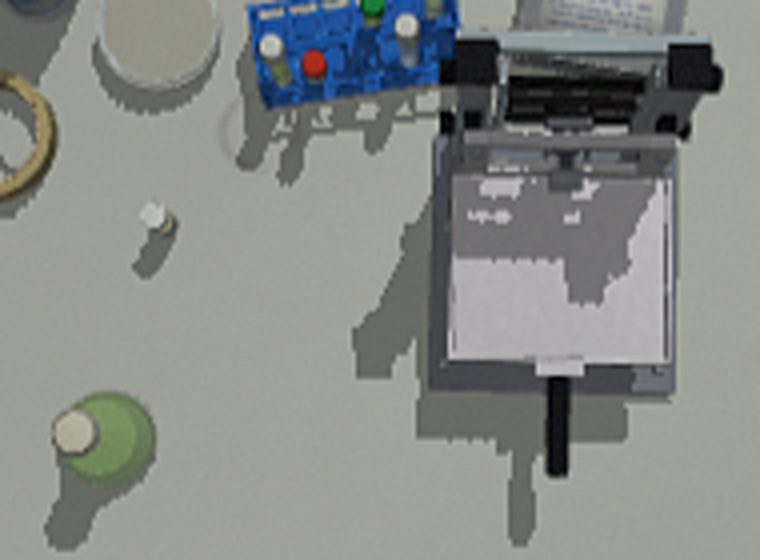

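The crop shows the handle from (349.5,214.2) to (349.3,239.2) in full-image pixels. The stopper top is at (228.8,228) and the flask foot centre at (237.5,229.2). The front plate corners are at about (322.0,210) and (376.7,210).

```bash
cat > h.py <<'E'
from rig import *
import numpy as np, cv2
def px(n,u,v,z):
    c=get_calibration(n); R=c['R'];d=R.T@np.linalg.inv(c['K'])@[u,v,1]; C=-R.T@c['t']
    return C+d*(z-C[2])/d[2]
def proj(n,X):
    c=get_calibration(n);p=c['K']@(c['R']@np.array(X)+c['t']);return p[:2]/p[2]
E
python3 - <<'E'
from h import *
np.set_printoptions(precision=1,suppress=True)
f=lambda u,v:(210+u/4,120+v/4)
for n,u,v,z in [('hback',558,377,90),('hfront',557,477,90),('stop',75,432,123),('foot',110,437,3),('pl',450,360,90),('pr',667,360,90),('baseFL',430,390,10),('baseFR',674,392,10),('baseBL',432,140,10),('baseBR',676,140,10),('vial',153,215,54)]:
    print(n,px('top',*f(u,v),z))
E
```

```text
hback [505.8 -57.2  90. ]
hfront [438.3 -54.8  90. ]
stop [473.1 262.1 123. ]
foot [474.6 262.9   3. ]
pl [518.7  15.9  90. ]
pr [ 516.  -131.6   90. ]
baseFL [504.   30.5  10. ]
baseFR [ 499.3 -146.5   10. ]
baseBL [688.6  26.1  10. ]
baseBR [ 685.6 -154.3   10. ]
vial [628.2 223.7  54. ]
```

```bash
python3 -c "
import rig;print([n for n in dir(rig) if n[0]!='_'],getattr(rig,'grip_depth',None))"
python3 -m creep '[{"rz":-0.142,"hand":50},{"rz":-0.142},{"rz":-0.142},{"x":-13.6,"y":-38.2},{"x":-13.6,"y":-38.2},{"x":-13.6,"y":-38.2},{"x":-13.6,"y":-38.2},{"x":-13.6,"y":-38.2},{"x":-13.6,"y":-38.2},{"x":-13.6,"y":-38.2},{"x":-13.6,"y":-38.2},{"x":-13.6,"y":-38.2},{"x":-13.6,"y":-38.2},{"x":-13.6,"y":-38.2},{"x":-13.6,"y":-38.2},{"x":-13.6,"y":-38.2},{"x":-13.6,"y":-38.2},{"x":-13.6,"y":-38.2},{"x":-13.6,"y":-38.2}]' 80
python3 - <<'E'
from h import *
print(get_calibration('wrist'));cv2.imwrite('pics/w1.png',grab_frame('wrist')[:,:,::-1]);print(sense()['clock'],sense()['eef_pos'],sense()['tcp_rot'])
E
```

```text
['MotionError', 'get_calibration', 'grab_frame', 'grip_depth', 'sense', 'sign_off'] 18.700000000000003
{'K': array([[309.70691629,   0.        , 322.24068363],
       [  0.        , 309.70691629, 199.43738188],
       [  0.        ,   0.        ,   1.        ]]), 'R': array([[ 4.37397446e-01,  8.99268198e-01, -4.26234803e-04],
       [ 8.60415694e-01, -4.18361964e-01,  2.90960652e-01],
       [ 2.61473341e-01, -1.27632185e-01, -9.56734925e-01]]), 't': array([-625.16255087,  -38.22130599,  379.53426462])}
0.15 [273.24050952 561.68727664 230.72141833] [-3.14046887e+00 -3.41382347e-05  2.68880612e+00]schema error: expected keys x, y, z, rx, ry, rz, hand
```

View pics/w1.png

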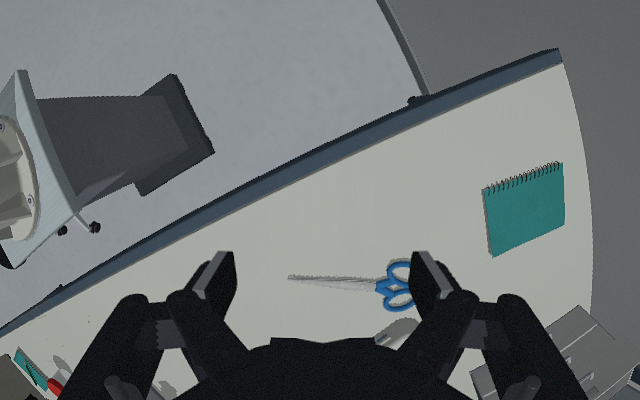

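The picture shows only the start place (scissors, notebook), because the move was refused: every row needs all the keys.

```bash
python3 -m creep '[{"x":0,"y":0,"z":0,"rx":0,"ry":0,"rz":-0.142,"hand":50},{"x":0,"y":0,"z":0,"rx":0,"ry":0,"rz":-0.142,"hand":50},{"x":0,"y":0,"z":0,"rx":0,"ry":0,"rz":-0.142,"hand":50},{"x":-15.6,"y":-43.7,"z":0,"rx":0,"ry":0,"rz":0,"hand":50},{"x":-15.6,"y":-43.7,"z":0,"rx":0,"ry":0,"rz":0,"hand":50},{"x":-15.6,"y":-43.7,"z":0,"rx":0,"ry":0,"rz":0,"hand":50},{"x":-15.6,"y":-43.7,"z":0,"rx":0,"ry":0,"rz":0,"hand":50},{"x":-15.6,"y":-43.7,"z":0,"rx":0,"ry":0,"rz":0,"hand":50},{"x":-15.6,"y":-43.7,"z":0,"rx":0,"ry":0,"rz":0,"hand":50},{"x":-15.6,"y":-43.7,"z":0,"rx":0,"ry":0,"rz":0,"hand":50},{"x":-15.6,"y":-43.7,"z":0,"rx":0,"ry":0,"rz":0,"hand":50},{"x":-15.6,"y":-43.7,"z":0,"rx":0,"ry":0,"rz":0,"hand":50},{"x":-15.6,"y":-43.7,"z":0,"rx":0,"ry":0,"rz":0,"hand":50},{"x":-15.6,"y":-43.7,"z":0,"rx":0,"ry":0,"rz":0,"hand":50},{"x":-15.6,"y":-43.7,"z":0,"rx":0,"ry":0,"rz":0,"hand":50},{"x":-15.6,"y":-43.7,"z":0,"rx":0,"ry":0,"rz":0,"hand":50},{"x":-15.6,"y":-43.7,"z":0,"rx":0,"ry":0,"rz":0,"hand":50}]' 80
python3 - <<'E'
from h import *
print(get_calibration('wrist'));cv2.imwrite('pics/w2.png',grab_frame('wrist')[:,:,::-1]);s=sense();print(s['clock'],s['eef_pos'],s['tcp_rot'],s['contact_force'])
E
```

```text
clock: 2.28
eef_pos: [475.5, -57.0, 231.3]
tcp_rot: [3.142, 0.0, 3.115]
contact_force: [0.2, -0.3, 0.3]
opening: 0.582
grasp_force: 0.0
{'K': array([[309.70691629,   0.        , 322.24068363],
       [  0.        , 309.70691629, 199.43738188],
       [  0.        ,   0.        ,   1.        ]]), 'R': array([[ 2.68786017e-02,  9.99638359e-01,  8.32385086e-04],
       [ 9.56257995e-01, -2.59547969e-02,  2.91370891e-01],
       [ 2.91287124e-01, -7.03566725e-03, -9.56609801e-01]]), 't': array([  43.44576634, -494.85439998,  240.90119463])}
2.325 [477.38680657 -60.99406003 231.48580367] [-3.13886893e+00  1.85263939e-03  3.11449349e+00] [ 1.62360164 -2.1799112   1.02563105]
```

View pics/w2.png

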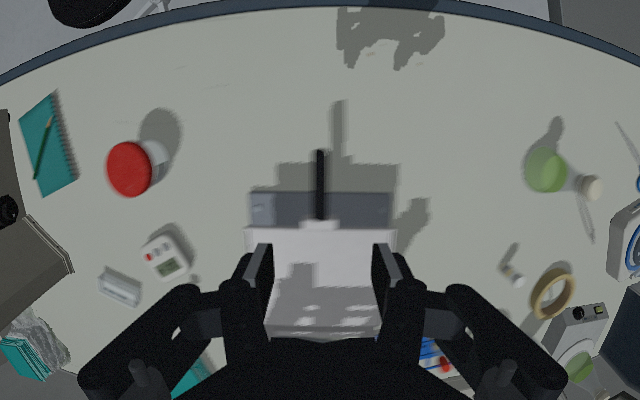

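The wrist view shows the handle centred between the fingers, front end at (320,149), back at (320,220). The arm was still settling slightly.

```bash
cat >> h.py <<'E'
def wpx(c,u,v,z):
    K,R,t=c['K'],c['R'],c['t'];a=np.array([(u-K[0,2])/K[0,0],(v-K[1,2])/K[1,1]]);r=np.hypot(*a)
    d=R.T@np.r_[np.sin(r)*a/r,np.cos(r)];C=-R.T@t;return C+d*(z-C[2])/d[2]
E
python3 - <<'E'
from h import *
c={'K':get_calibration('wrist')['K'],'R':np.array([[2.68786017e-02,9.99638359e-01,8.32385086e-04],[9.56257995e-01,-2.59547969e-02,2.91370891e-01],[2.91287124e-01,-7.03566725e-03,-9.56609801e-01]]),'t':np.array([43.44576634,-494.85439998,240.90119463])}
for p in[(320,149),(320,220)]:print(wpx(c,*p,90).round(1))
print(wpx(c,591,187,123).round(1))
E
```

```text
[439.8 -57.4  90. ]
[509.6 -59.4  90. ]
[472.  249.7 123. ]
```

```bash
python3 -m creep '[{"x":0,"y":0,"z":30,"rx":0,"ry":0,"rz":0,"hand":50},{"x":0,"y":0,"z":35,"rx":0,"ry":0,"rz":0,"hand":50},{"x":0,"y":0,"z":35,"rx":0,"ry":0,"rz":0,"hand":50},{"x":0,"y":0,"z":30,"rx":0,"ry":0,"rz":0,"hand":50},{"x":0,"y":0,"z":20,"rx":0,"ry":0,"rz":0,"hand":50},{"x":0,"y":0,"z":12,"rx":0,"ry":0,"rz":0,"hand":50},{"x":0,"y":0,"z":7,"rx":0,"ry":0,"rz":0,"hand":50},{"x":0,"y":0,"z":0,"rx":0,"ry":0,"rz":0,"hand":50},{"x":0,"y":0,"z":0,"rx":0,"ry":0,"rz":0,"hand":25}]' 80
python3 -m creep '[{"x":0,"y":0,"z":0,"rx":0,"ry":0,"rz":0,"hand":10},{"x":0,"y":0,"z":0,"rx":0,"ry":0,"rz":0,"hand":5},{"x":0,"y":0,"z":0,"rx":0,"ry":0,"rz":0,"hand":0},{"x":0,"y":0,"z":0,"rx":0,"ry":0,"rz":0,"hand":0},{"x":0,"y":0,"z":0,"rx":0,"ry":0,"rz":0,"hand":0}]' 80
```

```text
clock: 3.45
eef_pos: [475.8, -55.5, 62.9]
tcp_rot: [-3.141, 0.001, 3.115]
contact_force: [-0.0, 0.2, 0.1]
opening: 0.389
grasp_force: 0.0
clock: 4.08
eef_pos: [475.8, -55.7, 63.1]
tcp_rot: [-3.141, 0.001, 3.114]
contact_force: [-1.5, -2.3, 5.8]
opening: 0.16
grasp_force: 78.3
```

```bash
python3 -m creep '[{"x":0,"y":0,"z":-2,"rx":0,"ry":0,"rz":0,"hand":0},{"x":0,"y":0,"z":-4,"rx":0,"ry":0,"rz":0,"hand":0},{"x":0,"y":0,"z":-4,"rx":0,"ry":0,"rz":0,"hand":0},{"x":0,"y":0,"z":0,"rx":0,"ry":0,"rz":0,"hand":0},{"x":0,"y":0,"z":0,"rx":0,"ry":0,"rz":0,"hand":0}]'
```

```text
clock: 4.7
eef_pos: [475.8, -55.7, 72.2]
tcp_rot: [-3.141, 0.001, 3.115]
contact_force: [2.7, -4.9, -7.7]
opening: 0.165
grasp_force: 78.2
```

```bash
python3 -m creep '[{"x":0,"y":0,"z":-4,"rx":0,"ry":0,"rz":0,"hand":0},{"x":0,"y":0,"z":-7,"rx":0,"ry":0,"rz":0,"hand":0},{"x":0,"y":0,"z":-7,"rx":0,"ry":0,"rz":0,"hand":0},{"x":0,"y":0,"z":-7,"rx":0,"ry":0,"rz":0,"hand":0},{"x":0,"y":0,"z":-7,"rx":0,"ry":0,"rz":0,"hand":0},{"x":0,"y":0,"z":-7,"rx":0,"ry":0,"rz":0,"hand":0},{"x":0,"y":0,"z":-7,"rx":0,"ry":0,"rz":0,"hand":0},{"x":0,"y":0,"z":-7,"rx":0,"ry":0,"rz":0,"hand":0},{"x":0,"y":0,"z":-7,"rx":0,"ry":0,"rz":0,"hand":0},{"x":0,"y":0,"z":-7,"rx":0,"ry":0,"rz":0,"hand":0},{"x":0,"y":0,"z":-7,"rx":0,"ry":0,"rz":0,"hand":0}]'
python3 -m creep '[{"x":0,"y":0,"z":-7,"rx":0,"ry":0,"rz":0,"hand":0},{"x":0,"y":0,"z":-7,"rx":0,"ry":0,"rz":0,"hand":0},{"x":0,"y":0,"z":-7,"rx":0,"ry":0,"rz":0,"hand":0},{"x":0,"y":0,"z":-7,"rx":0,"ry":0,"rz":0,"hand":0},{"x":0,"y":0,"z":-4,"rx":0,"ry":0,"rz":0,"hand":0},{"x":0,"y":0,"z":0,"rx":0,"ry":0,"rz":0,"hand":0},{"x":0,"y":0,"z":0,"rx":0,"ry":0,"rz":0,"hand":0}]'
python3 - <<'E'
from h import *
cv2.imwrite('pics/side1.png',cv2.resize(grab_frame('side')[90:250,220:410,::-1],None,fx=4,fy=3.75,interpolation=cv2.INTER_CUBIC))
E
```

```text
clock: 6.08
eef_pos: [475.7, -55.7, 146.2]
tcp_rot: [-3.141, 0.001, 3.115]
contact_force: [4.6, -4.8, -9.7]
opening: 0.161
grasp_force: 78.4
clock: 6.95
eef_pos: [475.8, -55.7, 178.1]
tcp_rot: [-3.141, 0.001, 3.115]
contact_force: [4.6, -3.8, -8.3]
opening: 0.159
grasp_force: 78.6
```

View pics/side1.png

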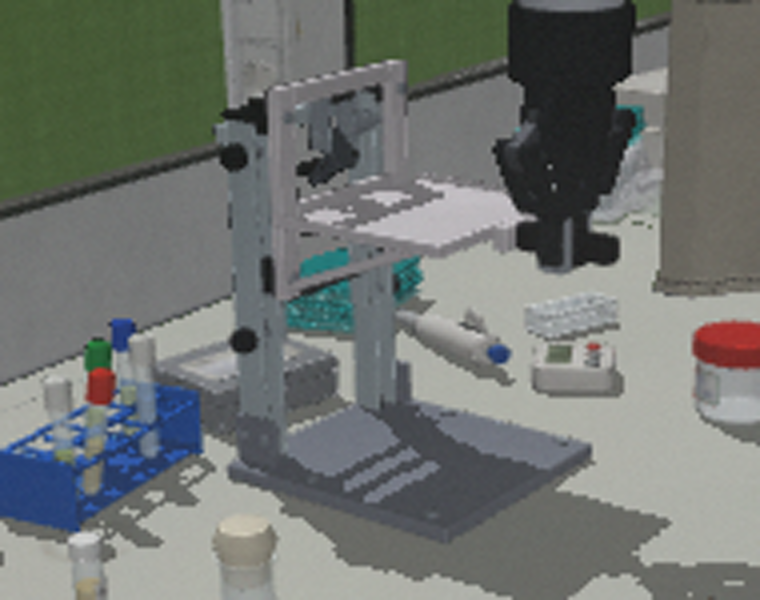

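The shelf is held raised with the rungs hidden behind its frame. I'll lower it by feel; the seat should lie between TCP z 129 and 159.

```bash
python3 -m creep '[{"x":0,"y":0,"z":2,"rx":0,"ry":0,"rz":0,"hand":0},{"x":0,"y":0,"z":3,"rx":0,"ry":0,"rz":0,"hand":0},{"x":0,"y":0,"z":3,"rx":0,"ry":0,"rz":0,"hand":0},{"x":0,"y":0,"z":3,"rx":0,"ry":0,"rz":0,"hand":0},{"x":0,"y":0,"z":3,"rx":0,"ry":0,"rz":0,"hand":0},{"x":0,"y":0,"z":2,"rx":0,"ry":0,"rz":0,"hand":0},{"x":0,"y":0,"z":0,"rx":0,"ry":0,"rz":0,"hand":0}]'
python3 -m creep '[{"x":0,"y":0,"z":1,"rx":0,"ry":0,"rz":0,"hand":0},{"x":0,"y":0,"z":1,"rx":0,"ry":0,"rz":0,"hand":0},{"x":0,"y":0,"z":0,"rx":0,"ry":0,"rz":0,"hand":0}]'
```

```text
clock: 7.88
eef_pos: [475.8, -55.7, 161.9]
tcp_rot: [-3.141, 0.001, 3.115]
contact_force: [4.7, -3.9, -10.2]
opening: 0.161
grasp_force: 78.6
clock: 8.25
eef_pos: [475.8, -55.7, 160.0]
tcp_rot: [-3.141, 0.001, 3.115]
contact_force: [4.7, -4.1, -8.9]
opening: 0.163
grasp_force: 78.6
```

```bash
python3 -m creep '[{"x":0,"y":0,"z":0.8,"rx":0,"ry":0,"rz":0,"hand":0},{"x":0,"y":0,"z":0.8,"rx":0,"ry":0,"rz":0,"hand":0},{"x":0,"y":0,"z":0.8,"rx":0,"ry":0,"rz":0,"hand":0},{"x":0,"y":0,"z":0,"rx":0,"ry":0,"rz":0,"hand":0}]'
```

```text
clock: 8.75
eef_pos: [475.8, -55.7, 157.6]
tcp_rot: [-3.141, 0.001, 3.115]
contact_force: [4.0, -3.5, -8.2]
opening: 0.157
grasp_force: 78.6
```

```bash
python3 -m creep '[{"x":0,"y":0,"z":0.8,"rx":0,"ry":0,"rz":0,"hand":0},{"x":0,"y":0,"z":0.8,"rx":0,"ry":0,"rz":0,"hand":0},{"x":0,"y":0,"z":0.8,"rx":0,"ry":0,"rz":0,"hand":0},{"x":0,"y":0,"z":0,"rx":0,"ry":0,"rz":0,"hand":0}]'
```

```text
clock: 9.25
eef_pos: [475.8, -55.7, 155.2]
tcp_rot: [-3.141, 0.001, 3.115]
contact_force: [5.4, -4.3, -9.2]
opening: 0.164
grasp_force: 78.6
```

```bash
python3 -m creep '[{"x":0,"y":0,"z":0.8,"rx":0,"ry":0,"rz":0,"hand":0},{"x":0,"y":0,"z":0.8,"rx":0,"ry":0,"rz":0,"hand":0},{"x":0,"y":0,"z":0.8,"rx":0,"ry":0,"rz":0,"hand":0},{"x":0,"y":0,"z":0,"rx":0,"ry":0,"rz":0,"hand":0}]'
```

```text
clock: 9.75
eef_pos: [475.8, -55.7, 152.8]
tcp_rot: [-3.141, 0.001, 3.115]
contact_force: [3.7, -3.9, -8.5]
opening: 0.157
grasp_force: 78.6
```

```bash
python3 -m creep '[{"x":0,"y":0,"z":0.8,"rx":0,"ry":0,"rz":0,"hand":0},{"x":0,"y":0,"z":0.8,"rx":0,"ry":0,"rz":0,"hand":0},{"x":0,"y":0,"z":0.8,"rx":0,"ry":0,"rz":0,"hand":0},{"x":0,"y":0,"z":0,"rx":0,"ry":0,"rz":0,"hand":0}]'
```

```text
clock: 10.25
eef_pos: [475.8, -55.7, 150.4]
tcp_rot: [-3.141, 0.001, 3.115]
contact_force: [4.4, -4.3, -9.3]
opening: 0.161
grasp_force: 78.6
```

```bash
python3 -m creep '[{"x":0,"y":0,"z":0.8,"rx":0,"ry":0,"rz":0,"hand":0},{"x":0,"y":0,"z":0.8,"rx":0,"ry":0,"rz":0,"hand":0},{"x":0,"y":0,"z":0.8,"rx":0,"ry":0,"rz":0,"hand":0},{"x":0,"y":0,"z":0,"rx":0,"ry":0,"rz":0,"hand":0}]'
```

```text
clock: 10.75
eef_pos: [475.8, -55.7, 148.0]
tcp_rot: [-3.141, 0.001, 3.115]
contact_force: [4.3, -4.0, -8.4]
opening: 0.163
grasp_force: 78.6
```

```bash
python3 -m creep '[{"x":0,"y":0,"z":0.8,"rx":0,"ry":0,"rz":0,"hand":0},{"x":0,"y":0,"z":0.8,"rx":0,"ry":0,"rz":0,"hand":0},{"x":0,"y":0,"z":0.8,"rx":0,"ry":0,"rz":0,"hand":0},{"x":0,"y":0,"z":0,"rx":0,"ry":0,"rz":0,"hand":0}]'
```

```text
clock: 11.25
eef_pos: [475.7, -55.7, 145.6]
tcp_rot: [-3.141, 0.001, 3.115]
contact_force: [4.1, -3.7, -8.4]
opening: 0.161
grasp_force: 78.6
```

```bash
python3 -m creep '[{"x":0,"y":0,"z":0.8,"rx":0,"ry":0,"rz":0,"hand":0},{"x":0,"y":0,"z":0.8,"rx":0,"ry":0,"rz":0,"hand":0},{"x":0,"y":0,"z":0.8,"rx":0,"ry":0,"rz":0,"hand":0},{"x":0,"y":0,"z":0,"rx":0,"ry":0,"rz":0,"hand":0}]'
```

```text
clock: 11.75
eef_pos: [475.8, -55.7, 143.2]
tcp_rot: [-3.141, 0.001, 3.115]
contact_force: [4.1, -4.7, -9.8]
opening: 0.164
grasp_force: 78.6
```

```bash
python3 -m creep '[{"x":0,"y":0,"z":0.8,"rx":0,"ry":0,"rz":0,"hand":0},{"x":0,"y":0,"z":0.8,"rx":0,"ry":0,"rz":0,"hand":0},{"x":0,"y":0,"z":0.8,"rx":0,"ry":0,"rz":0,"hand":0},{"x":0,"y":0,"z":0,"rx":0,"ry":0,"rz":0,"hand":0}]'
```

```text
clock: 12.25
eef_pos: [475.8, -55.7, 140.8]
tcp_rot: [-3.141, 0.001, 3.115]
contact_force: [4.3, -4.1, -9.3]
opening: 0.157
grasp_force: 78.6
```

```bash
python3 -m creep '[{"x":0,"y":0,"z":0.8,"rx":0,"ry":0,"rz":0,"hand":0},{"x":0,"y":0,"z":0.8,"rx":0,"ry":0,"rz":0,"hand":0},{"x":0,"y":0,"z":0.8,"rx":0,"ry":0,"rz":0,"hand":0},{"x":0,"y":0,"z":0,"rx":0,"ry":0,"rz":0,"hand":0}]'
```

```text
clock: 12.75
eef_pos: [475.8, -55.7, 138.5]
tcp_rot: [-3.141, 0.001, 3.115]
contact_force: [3.8, -4.4, -7.6]
opening: 0.161
grasp_force: 78.7
```

```bash
python3 -m creep '[{"x":0,"y":0,"z":0.6,"rx":0,"ry":0,"rz":0,"hand":0},{"x":0,"y":0,"z":0.6,"rx":0,"ry":0,"rz":0,"hand":0},{"x":0,"y":0,"z":0,"rx":0,"ry":0,"rz":0,"hand":0}]'
```

```text
clock: 13.12
eef_pos: [475.8, -55.7, 137.7]
tcp_rot: [-3.141, 0.001, 3.115]
contact_force: [2.7, -5.0, -1.9]
opening: 0.161
grasp_force: 79.6
```

The shelf's weight is leaving the hand: the hook is on the rung at about 0.075.

```bash
python3 -m creep '[{"x":0,"y":0,"z":0.3,"rx":0,"ry":0,"rz":0,"hand":0},{"x":0,"y":0,"z":0.3,"rx":0,"ry":0,"rz":0,"hand":0},{"x":0,"y":0,"z":0,"rx":0,"ry":0,"rz":0,"hand":0},{"x":0,"y":0,"z":0,"rx":0,"ry":0,"rz":0,"hand":0}]'
```

```text
clock: 13.62
eef_pos: [475.8, -55.7, 137.3]
tcp_rot: [-3.141, 0.001, 3.115]
contact_force: [1.1, -4.6, 1.3]
opening: 0.166
grasp_force: 80.0
```

```bash
python3 -m creep '[{"x":0,"y":0,"z":0,"rx":0,"ry":0,"rz":0,"hand":20},{"x":0,"y":0,"z":0,"rx":0,"ry":0,"rz":0,"hand":30},{"x":0,"y":0,"z":0,"rx":0,"ry":0,"rz":0,"hand":50},{"x":0,"y":0,"z":0,"rx":0,"ry":0,"rz":0,"hand":50},{"x":0,"y":0,"z":-10,"rx":0,"ry":0,"rz":0,"hand":60},{"x":0,"y":0,"z":-25,"rx":0,"ry":0,"rz":0,"hand":60},{"x":0,"y":0,"z":-35,"rx":0,"ry":0,"rz":0,"hand":60},{"x":0,"y":0,"z":-30,"rx":0,"ry":0,"rz":0,"hand":60}]' 60
python3 -m creep '[{"x":0.5,"y":18,"z":0,"rx":0,"ry":0,"rz":0,"hand":60},{"x":1.5,"y":40,"z":0,"rx":0,"ry":0,"rz":0,"hand":60},{"x":1.5,"y":45,"z":0,"rx":0,"ry":0,"rz":0,"hand":60},{"x":1.5,"y":45,"z":0,"rx":0,"ry":0,"rz":0,"hand":60},{"x":1.5,"y":45,"z":0,"rx":0,"ry":0,"rz":0,"hand":60},{"x":1.5,"y":45,"z":0,"rx":0,"ry":0,"rz":0,"hand":60},{"x":1.5,"y":40,"z":0,"rx":0,"ry":0,"rz":0,"hand":60},{"x":1,"y":28,"z":0,"rx":0,"ry":0,"rz":0,"hand":60},{"x":0.4,"y":12,"z":0,"rx":0,"ry":0,"rz":0,"hand":60},{"x":0,"y":0,"z":0,"rx":0,"ry":0,"rz":0,"hand":60},{"x":0,"y":0,"z":0,"rx":0,"ry":0,"rz":0,"hand":60}]'
python3 - <<'E'
from h import *
import pickle
c=get_calibration('wrist');w=grab_frame('wrist')[:,:,::-1];t=grab_frame('top')[:,:,::-1]
pickle.dump(c,open('c.pkl','wb'))
cv2.imwrite('pics/w3.png',np.vstack([w,np.hstack([cv2.resize(t[120:260,240:400],(320,200*14//16+25)),np.zeros((200,320,3),np.uint8)])]))
E
```

```text
clock: 14.62
eef_pos: [475.5, -55.4, 238.8]
tcp_rot: [-3.142, 0.001, 3.115]
contact_force: [0.5, -0.3, -0.5]
opening: 0.7
grasp_force: 0.0
clock: 16.0
eef_pos: [472.9, 261.8, 237.0]
tcp_rot: [-3.141, -0.0, 3.114]
contact_force: [0.3, -0.8, 0.4]
opening: 0.705
grasp_force: 0.0
```

View pics/w3.png

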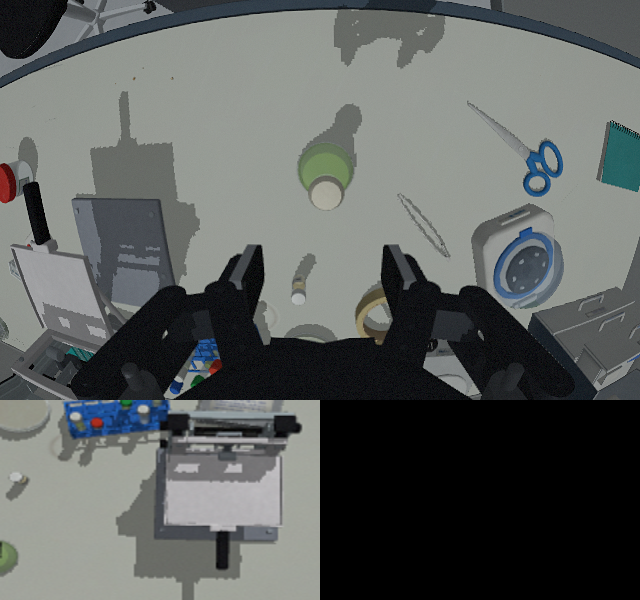

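The shelf stays raised. The stopper is at (326,193) in the wrist view, and the vial at (299,290) is well clear.

```bash
python3 - <<'E'
from h import *
import pickle
c=pickle.load(open('c.pkl','rb'));print(wpx(c,326,193,123).round(1),wpx(c,325,171,5).round(1))
for p in[(165,525),(281,525),(222,568)]:print(px('top',240+p[0]/2,120+p[1]*.7,165).round(1))
print(sense()['clock'],sense()['eef_pos'])
E
```

```text
[471.9 265.6 123. ] [476.9 265.7   5. ]
[-141.6   27.7  165. ]
[-145.1 -108.7  165. ]
[-208.5  -37.6  165. ]
16.1 [473.05005728 261.77925527 236.98346276]
```

```bash
python3 -m creep '[{"x":0,"y":2,"z":20,"rx":0,"ry":0,"rz":0,"hand":60},{"x":0,"y":0,"z":35,"rx":0,"ry":0,"rz":0,"hand":60},{"x":0,"y":0,"z":35,"rx":0,"ry":0,"rz":0,"hand":60},{"x":0,"y":0,"z":25,"rx":0,"ry":0,"rz":0,"hand":60},{"x":0,"y":0,"z":18,"rx":0,"ry":0,"rz":0,"hand":60},{"x":0,"y":0,"z":12,"rx":0,"ry":0,"rz":0,"hand":60},{"x":0,"y":0,"z":6,"rx":0,"ry":0,"rz":0,"hand":60},{"x":0,"y":0,"z":0,"rx":0,"ry":0,"rz":0,"hand":60},{"x":0,"y":0,"z":0,"rx":0,"ry":0,"rz":0,"hand":40},{"x":0,"y":0,"z":0,"rx":0,"ry":0,"rz":0,"hand":34},{"x":0,"y":0,"z":0,"rx":0,"ry":0,"rz":0,"hand":28},{"x":0,"y":0,"z":0,"rx":0,"ry":0,"rz":0,"hand":20},{"x":0,"y":0,"z":0,"rx":0,"ry":0,"rz":0,"hand":20},{"x":0,"y":0,"z":0,"rx":0,"ry":0,"rz":0,"hand":20}]' 50
python3 - <<'E'
from h import *
for p in[(165,125),(281,125),(222,168)]:print(px('top',240+p[0]/2,120+p[1]*.7,165).round(1))
E
```

```text
clock: 17.85
eef_pos: [473.5, 265.0, 86.9]
tcp_rot: [3.141, 0.001, 3.115]
contact_force: [-2.4, -1.3, 6.2]
opening: 0.393
grasp_force: 48.6
[518.7  16.1 165. ]
[ 516.  -131.5  165. ]
[441.2 -54.4 165. ]
```

```bash
python3 -m creep '[{"x":0,"y":0,"z":-5,"rx":0,"ry":0,"rz":0,"hand":20},{"x":0,"y":0,"z":-15,"rx":0,"ry":0,"rz":0,"hand":20},{"x":0,"y":0,"z":-25,"rx":0,"ry":0,"rz":0,"hand":20},{"x":0,"y":0,"z":-30,"rx":0,"ry":0,"rz":0,"hand":20},{"x":0,"y":0,"z":-35,"rx":0,"ry":0,"rz":0,"hand":20},{"x":0,"y":0,"z":-35,"rx":0,"ry":0,"rz":0,"hand":20},{"x":0,"y":0,"z":-30,"rx":0,"ry":0,"rz":0,"hand":20},{"x":0,"y":0,"z":-18,"rx":0,"ry":0,"rz":0,"hand":20},{"x":0,"y":0,"z":-7,"rx":0,"ry":0,"rz":0,"hand":20},{"x":0,"y":0,"z":0,"rx":0,"ry":0,"rz":0,"hand":20}]' 50
python3 -m creep '[{"x":-2,"y":-6,"z":0,"rx":0,"ry":0,"rz":0,"hand":20},{"x":-5,"y":-14,"z":0,"rx":0,"ry":0,"rz":0,"hand":20},{"x":-8,"y":-23,"z":0,"rx":0,"ry":0,"rz":0,"hand":20},{"x":-10,"y":-30,"z":0,"rx":0,"ry":0,"rz":0,"hand":20},{"x":-12,"y":-35,"z":0,"rx":0,"ry":0,"rz":0,"hand":20},{"x":-12,"y":-35,"z":0,"rx":0,"ry":0,"rz":0,"hand":20},{"x":-12,"y":-35,"z":0,"rx":0,"ry":0,"rz":0,"hand":20},{"x":-12,"y":-35,"z":0,"rx":0,"ry":0,"rz":0,"hand":20},{"x":-12,"y":-35,"z":0,"rx":0,"ry":0,"rz":0,"hand":20},{"x":-10,"y":-30,"z":0,"rx":0,"ry":0,"rz":0,"hand":20},{"x":-8,"y":-23,"z":0,"rx":0,"ry":0,"rz":0,"hand":20},{"x":-5,"y":-13,"z":0,"rx":0,"ry":0,"rz":0,"hand":20},{"x":-3,"y":-7,"z":0,"rx":0,"ry":0,"rz":0,"hand":20},{"x":0,"y":0,"z":0,"rx":0,"ry":0,"rz":0,"hand":20},{"x":0,"y":0,"z":0,"rx":0,"ry":0,"rz":0,"hand":20}]'
python3 - <<'E'
from h import *
cv2.imwrite('pics/side2.png',cv2.resize(grab_frame('side')[60:250,220:410,::-1],None,fx=3,fy=3,interpolation=cv2.INTER_CUBIC))
E
```

```text
clock: 19.1
eef_pos: [472.8, 264.7, 285.6]
tcp_rot: [-3.141, -0.0, 3.115]
contact_force: [0.2, -0.3, -1.0]
opening: 0.398
grasp_force: 48.8
clock: 20.98
eef_pos: [575.2, -58.5, 285.8]
tcp_rot: [3.141, -0.0, 3.115]
contact_force: [-0.4, 0.7, -1.6]
opening: 0.399
grasp_force: 48.8
```

View pics/side2.png

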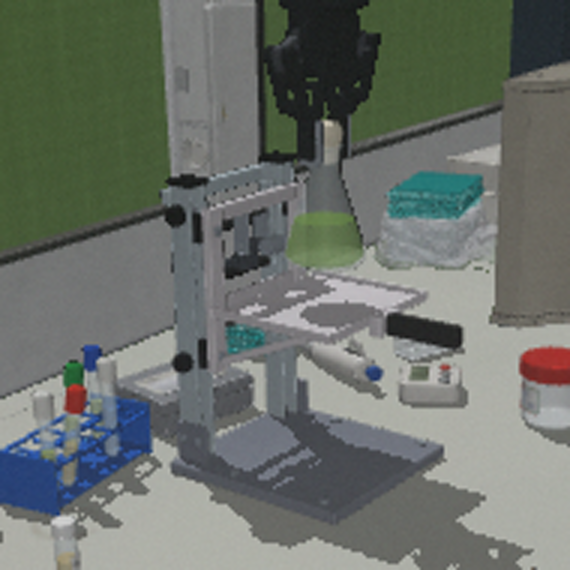

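The flask hangs upright above the plate, and the shelf rests on its rung. Contact is expected at TCP z of about 246.

```bash
python3 -m creep '[{"x":0,"y":0,"z":6,"rx":0,"ry":0,"rz":0,"hand":20},{"x":0,"y":0,"z":10,"rx":0,"ry":0,"rz":0,"hand":20},{"x":0,"y":0,"z":10,"rx":0,"ry":0,"rz":0,"hand":20},{"x":0,"y":0,"z":6,"rx":0,"ry":0,"rz":0,"hand":20},{"x":0,"y":0,"z":3,"rx":0,"ry":0,"rz":0,"hand":20},{"x":0,"y":0,"z":1.5,"rx":0,"ry":0,"rz":0,"hand":20},{"x":0,"y":0,"z":0,"rx":0,"ry":0,"rz":0,"hand":20}]' 50
python3 -m creep '[{"x":0,"y":0,"z":1,"rx":0,"ry":0,"rz":0,"hand":20},{"x":0,"y":0,"z":1,"rx":0,"ry":0,"rz":0,"hand":20},{"x":0,"y":0,"z":0,"rx":0,"ry":0,"rz":0,"hand":20}]' 50
```

```text
clock: 21.9
eef_pos: [575.5, -59.1, 249.5]
tcp_rot: [-3.142, 0.0, 3.115]
contact_force: [-0.2, -0.4, -1.8]
opening: 0.397
grasp_force: 48.8
clock: 22.28
eef_pos: [575.4, -59.1, 247.3]
tcp_rot: [-3.142, -0.0, 3.115]
contact_force: [0.7, 0.5, -1.9]
opening: 0.396
grasp_force: 48.8
```

```bash
python3 -m creep '[{"x":0,"y":0,"z":0.6,"rx":0,"ry":0,"rz":0,"hand":20},{"x":0,"y":0,"z":0.6,"rx":0,"ry":0,"rz":0,"hand":20},{"x":0,"y":0,"z":0,"rx":0,"ry":0,"rz":0,"hand":20}]' 50
```

```text
clock: 22.65
eef_pos: [575.4, -59.1, 246.3]
tcp_rot: [-3.142, 0.0, 3.115]
contact_force: [-0.6, -0.3, -1.4]
opening: 0.391
grasp_force: 49.0
```

```bash
python3 -m creep '[{"x":0,"y":0,"z":0.5,"rx":0,"ry":0,"rz":0,"hand":20},{"x":0,"y":0,"z":0.5,"rx":0,"ry":0,"rz":0,"hand":20},{"x":0,"y":0,"z":0,"rx":0,"ry":0,"rz":0,"hand":20}]' 50
```

```text
clock: 23.02
eef_pos: [575.5, -59.1, 245.6]
tcp_rot: [-3.142, 0.001, 3.115]
contact_force: [-2.2, -0.5, 6.4]
opening: 0.397
grasp_force: 50.2
```

```bash
python3 -m creep '[{"x":0,"y":0,"z":-0.5,"rx":0,"ry":0,"rz":0,"hand":20},{"x":0,"y":0,"z":0,"rx":0,"ry":0,"rz":0,"hand":36},{"x":0,"y":0,"z":0,"rx":0,"ry":0,"rz":0,"hand":45},{"x":0,"y":0,"z":0,"rx":0,"ry":0,"rz":0,"hand":60},{"x":0,"y":0,"z":0,"rx":0,"ry":0,"rz":0,"hand":60},{"x":0,"y":0,"z":0,"rx":0,"ry":0,"rz":0,"hand":60},{"x":0,"y":0,"z":-5,"rx":0,"ry":0,"rz":0,"hand":60},{"x":0,"y":0,"z":-15,"rx":0,"ry":0,"rz":0,"hand":60},{"x":0,"y":0,"z":-25,"rx":0,"ry":0,"rz":0,"hand":60},{"x":0,"y":0,"z":-30,"rx":0,"ry":0,"rz":0,"hand":60},{"x":0,"y":0,"z":-25,"rx":0,"ry":0,"rz":0,"hand":60},{"x":0,"y":0,"z":0,"rx":0,"ry":0,"rz":0,"hand":60},{"x":0,"y":0,"z":0,"rx":0,"ry":0,"rz":0,"hand":60}]' 30
python3 - <<'E'
from h import *
c=get_calibration('wrist');w=grab_frame('wrist');s=grab_frame('side')
print(repr(c['R']),c['t'])
import pickle;pickle.dump(c,open('c.pkl','wb'))
cv2.imwrite('pics/end.png',np.hstack([w[:,80:480],cv2.resize(s[60:250,220:410],(400,400))])[:,:,::-1])
E
```

```text
clock: 24.65
eef_pos: [575.1, -59.0, 345.5]
tcp_rot: [3.142, -0.0, 3.115]
contact_force: [0.1, 0.0, -0.2]
opening: 0.703
grasp_force: 0.0
array([[ 2.66991095e-02,  9.99643221e-01,  7.66868215e-04],
       [ 9.56363174e-01, -2.57664290e-02,  2.91042215e-01],
       [ 2.90958137e-01, -7.03716344e-03, -9.56709904e-01]]) [  42.89958092 -623.3140934   321.33284203]
```

View pics/end.png

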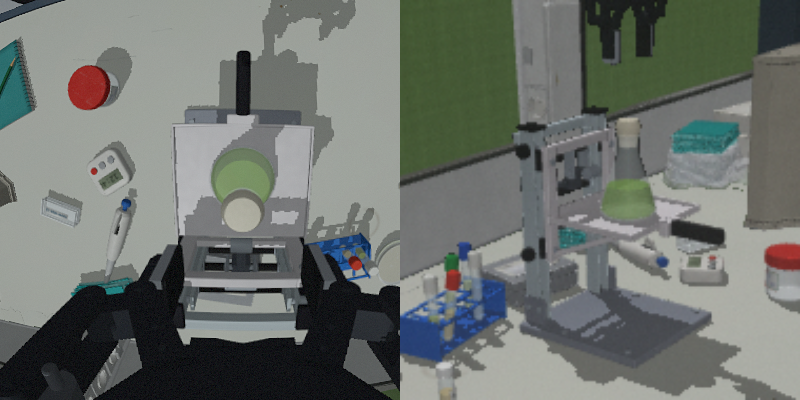

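The flask stands upright on the raised shelf and the gripper is clear. The stopper is at (322,212) and the front rim at row 127. One quick position check, then I hand in.

```bash
python3 - <<'E'
from h import *
import pickle
c=pickle.load(open('c.pkl','rb'))
f=wpx(c,322,212,282);r=wpx(c,322,127,162);h=wpx(c,324,52,165)
print(f.round(1),r.round(1),h.round(1),'from rim (want ~57):',f[0]-r[0],'from handle tip (want 138):',f[0]-h[0])
if abs(f[0]-h[0]-138)<14: print(sign_off())
E
```

```text
[573.6 -58.6 282. ] [521.6 -57.2 162. ] [442.4 -53.1 165. ] from rim (want ~57): 52.07721246940014 from handle tip (want 138): 131.2642329280407
the job is handed in; nothing more can be done
None
```

The job is handed in: the shelf's hook sits on the second rung at about 0.074 m, the flask stands upright on the plate about 5 mm in front of the target point, and the gripper is clear. No verdict came back.

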